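Tighten the gland nut deep in the vacuum pump and switch it on

TASK

The square gland nut at the bottom of the pump's deep bore has worked loose: take the red T-handled socket key from its stand, set it down over the nut and tighten the nut clockwise until it stops. Then lift the key out and stand it back upright in its stand, and only after that flip the pump's bat toggle over to the green side. Leave the glassware and bottles at the back of the table where they stand.

Things in the scene. Friction and masses are not known exactly. Their poses are not given: they have to be found in the camera images.
- pump: Vacuum pump, fixed to the table: grey base plate 140 x 240 mm with a silver pump head on its +y half and a blue motor block (120 x 125 mm, top 76 mm high) with a black switch panel on its -y half. Origin under the plate's centre at table height; x points from the panel's red dot (off) to its green dot (on), y from the switch to the pump head, z up. Bore axis at y = +68 mm, toggle at y = -70 mm, both x = 0.
- bore_mouth (a point): Centre of the round mouth of the bore, in the top of the silver pump head (an upright cylinder 84 mm across, its top 110 mm above the table). The bore is 40 mm wide and 80 mm deep, its floor 30 mm above the table. Axes as the pump's.
- nut_top (a point): Centre of the top of the brass square gland nut, on the bore's axis, 63 mm below the bore's mouth (47 mm above the table). The nut is 15 x 15 mm and 15 mm high, the upper 4 mm bevelled; its flats face along this frame's x and y, which turn with the nut. z up. It turns in place and neither rises nor sinks.
- nut (a joint): Angle of the nut in rad; it grows as the nut turns clockwise seen from above. It starts loose between 0.5 and 0.9 and meets a hard stop at 1.6, where it is tight. It turns against a friction of about 0.12 N m and stays where it is left.
- key_bar (a point): Centre of the red cross bar of the loose T-handled key, the place to grip it from above: bar 78 mm long along x, 14 mm thick along y, 18 mm high; z up along the shank. The steel shank is 12 mm thick; the foot of the key is 145 mm below this point. The key weighs about 180 g.
- key_foot (a point): Centre of the key's open lower end, on its axis. Steel socket, a rounded square: outer flats 24.5 mm apart, facing x and y as the bar does, 33 mm over the corners; mouth 17.5 mm square (21.5 mm at the bevelled rim), 20 mm deep. It drops over the nut at any quarter turn, with about 0.18 rad of play either way; seated, its roof rests on the nut and the foot is 20 mm below nut_top.
- stand_floor (a point): Centre of the floor inside the key stand, 12 mm above the table: a grey upright round cup with an orange band, fixed to the table, 43 mm wide inside, its rim 70 mm above the table, on a 92 mm round base. The key stands upright in it on its socket end, the bar about 87 mm above the rim. z up.
- toggle (a joint): Pump switch in rad: 0 = leaning to the red dot (off, as it starts), 0.7 = leaning to the green dot (on). It is bistable, the centre being at 0.35: pushed past it, it falls over to the other side. It needs about 1 N at the tip.
- bat_tip (a point): Centre of the tip of the steel bat toggle, 10 mm thick and 34 mm long from its pivot, which lies 5 mm above the black panel and 83 mm above the table; the tip is about 115 mm up. It swings in the pump's x-z plane: from off to on the tip travels 23 mm along the pump's +x. Nothing stands as high within 60 mm of it.
- beaker: Empty glass beaker, 76 x 82 x 97 mm, at the back; origin at the centre of its underside. A bystander.
- flask: Small conical flask with pink liquid, 65 mm wide, 86 mm high, at the back; origin at the centre of its underside. A bystander.
- cylinder: Slender measuring cylinder, 38 x 43 x 153 mm, at the back; origin at the centre of its underside. A bystander.
- washer: White wash bottle with red spout cap, 92 mm wide, 204 mm high, at the back; origin at the centre of its underside. A bystander. Other fixed bystanders stand at the table's edges: a red binder (318 mm high) along the right edge, a pen pot (162 mm) at the front right, a tissue box (127 mm) along the left edge, a large bottle (227 mm) in the back left corner.
There are look-alikes about, which are no part of the job. Of the things that look like the part that bears key_bar, the larger one is meant.

How it is judged:
By the outcome, as a careful person would: the job done as asked, in the order asked, and still so for the second after the job is handed in, with the robot touching nothing.
It also fails if it takes over 62 s, if anything falls off the work surface, if the arm or the gripper's body presses on something with over 40 N, if the wrist force passes 120 N, or if a joint passes its speed limit or range.

ROBOT

A 6-joint arm with a two-finger parallel gripper is mounted at the origin on a cart in front of the work surface, level with it; the furniture and walls round the work are solid. World frame = base frame: x ahead of the robot, y to its left, z up, the work surface at z = 0. Lengths are in m, angles in rad, forces in N, time in s.
With the tool pointing down it reaches from about 0.35 to 0.875 m from the base axis. Payload 4.2 kg.
Tool frame: the origin (TCP) lies midway between the tips of the shut fingers; the grasp point (between the pads) lies 19 mm behind it; z points along the fingers, y is the line along which they close (so a half turn about z gives the same grasp; the last joint's range is limited). The gripper opens to 87 mm and grips with 3 to 60 N. Pads are 19 mm wide; open, the fingers measure 117 mm over their backs; the gripper's body (75 mm by 190 mm) begins 51 mm behind the grasp point.
Start: joints at [1.607, 0.385, 0.008, 0, -1.194, -0.259], TCP at [0.138, 0.61, 0.223] pointing down, gripper open.
Joint ranges: [-3.14, 3.14], [-1.21, 2.06], [-1.07, 1.41], [-3.16, 2.05], [-2.99, -0.16], [-3.1, 3.1]. Speed limits (rad/s): [2.79, 2.79, 3.14, 3.14, 3.14, 3.14].

INTERFACE

Orientations are given as [roll, pitch, yaw] about the fixed x, y, z axes, in that order (R = Rz(yaw) Ry(pitch) Rx(roll)).
In Python, from cell import env gives the robot as it stands.
- The arm moves only by the tool carry_out, never from a script. Its arguments are lists of equal length, an entry for each row: "claw": the gripper command: -1 is fully open, 1 is shut, values between are in proportion; "translation": the shift along the tool's x, y, z in mm, a list of three; "twist": the turn about the tool's z in degrees. In form: {"claw": [claw, ...], "translation": [[tx, ty, tz], ...], "twist": [twist, ...]}. A call has 1 to 8 rows; each row shifts and turns the commanded pose from where the row before left it, along the tool's axes as they then stand; what a row does not reach is not made up. A row lasts 1/8 s, in which the tool goes at most 62.5 mm and 10.7 degrees, less where a joint would pass 70% of its speed; a pose out of reach is approached as far as the arm can. A call with a gripper value outside its range is refused whole. The fingers move at their own pace and stop on an object; the grip force is fixed at half the most. Time passes only in rows, so rows that do not move let the fingers close. It gives the time, the measured TCP pose, the force, the opening and the grip force at its end, in the units of the state.
- env.get_obs(): the state, without advancing time (a new reading comes with each control period).
- env.capture(name): name is "scene" or "side" or "wrist"; returns the picture (480x640x3 uint8, red, green, blue); there is no depth.
- env.camera_model(name): a dict with "camera_matrix" (3x3 intrinsics, pixels), "extrinsics" (4x4, takes a point from world to camera coordinates); the wrist camera has in their place "hand_eye" (4x4, takes a point from camera to tool coordinates, whose origin is the TCP and whose axes are the flange's). Camera axes: x right, y up, looking along -z (the intrinsics and any distortion apply to the point x, -y, -z); pixel columns grow to the right and rows downward; lengths in m; the calibration is good to about 2 mm. A picture is of the moment at which its call begins: read the wrist's pose just before it. camera_model takes no time and is no camera call.
- env.finish_job(): hands the job in; it is judged then, once.
Trained networks look in the newest picture that a camera, given by its name, has taken for a name from the list of things; names that differ only in an ending like _2 or _b are one class to them, and where a whole thing is asked for, a point or a joint stands for the part that bears it (a point fixed in the world has none). Each returns a list of dicts, best first, with "confidence" (0 to 1); they miss things now and then, are a little off and sometimes report something else, mostly with a low value. They report only what shows in the picture. A call takes as long as a camera call. They do not tell look-alikes from the thing itself.
- env.find_in(camera, label): "xyz" ([x, y, z] in m, in the coordinates of the camera as it stood for that picture, good to about 4 mm: the middle of the surface that is visible of it).
- env.cut_out(camera, label): "region" (480x640 bool, what is visible of it).
- env.landmark_of(camera, label): "xyz" ([x, y, z] in m, in the coordinates of the camera as it stood for that picture, good to about 4 mm: a listed point, or the origin of a listed thing).
The state is a dict: "time": time; "q": joint angles; "qd": joint speeds; "tau": joint torques, N m; "ee_pos": TCP position; "tcp_rot": TCP orientation; "force": force on the tool from outside, world axes, zero at the start; "torque": the same for the moment, N m; "gripper_width": finger opening in m; "grasp_force": force on a finger pad.
Only numpy, scipy, OpenCV 4.12 (cv2) and the standard library are available. Lean on these libraries where they do the work, as an engineer would, in place of code of your own. Each camera call takes 0.05 s, during which the arm holds its last target. There are 200 camera calls.

## Working session

There is one attempt and no reset: what is moved stays moved. The work goes in short steps, Python scripts to look and compute and a tool call to move; the robot and the scene stay as the last step left them, time stands still between calls to the robot, and variables do not carry over. Pictures are saved under pics/ and viewed, at most 13 in all, crops included, and the job is handed in when it is done.

Besides the shell and the picture viewer there is one more tool, called after "Emit:" as name(argument=value, ...) on one line, values as JSON. carry_out: Moves the arm, as the interface text tells. Its arguments: {"type":"object","properties":{"claw":{"type":"array","items":{"type":"number"}},"translation":{"type":"array","items":{"type":"array","items":{"type":"number"}}},"twist":{"type":"array","items":{"type":"number"}}},"required":["claw","translation","twist"]}

```bash
mkdir -p pics
cat > h.py <<'E'
import numpy as np, cv2
from cell import env
from scipy.spatial.transform import Rotation as R
def obs():
    return env.get_obs()
def c2w(cam,o=None):
    m=env.camera_model(cam)
    if 'extrinsics' in m: return np.linalg.inv(np.array(m['extrinsics']))
    o=o or env.get_obs()
    T=np.eye(4);T[:3,:3]=R.from_euler('xyz',o['tcp_rot']).as_matrix();T[:3,3]=o['ee_pos']
    return T@np.array(m['hand_eye'])
def w(cam,p,T=None):
    T=c2w(cam) if T is None else T
    return (T@np.r_[p,1])[:3]
def pix(cam,P,T=None):
    T=c2w(cam) if T is None else T
    m=env.camera_model(cam);p=(np.linalg.inv(T)@np.r_[P,1])[:3]
    d=np.array(m.get('distortion',m.get('dist_coeffs',np.zeros(5))),float)
    return cv2.projectPoints(np.array([[p[0],-p[1],-p[2]]]),np.zeros(3),np.zeros(3),np.array(m['camera_matrix']),d)[0].ravel()
def ray(cam,uv,z,T=None):
    T=c2w(cam) if T is None else T
    m=env.camera_model(cam);d=np.array(m.get('distortion',m.get('dist_coeffs',np.zeros(5))),float)
    x,y=cv2.undistortPoints(np.array([[uv]],float),np.array(m['camera_matrix']),d).ravel()
    v=T[:3,:3]@np.array([x,-y,-1]);o=T[:3,3]
    return o+v*(z-o[2])/v[2]
def snap(cam,n):
    im=env.capture(cam);cv2.imwrite(f'pics/{n}.png',im[:,:,::-1]);return im
E
python3 - <<'E'
from h import *
np.set_printoptions(precision=4,suppress=True)
print({k:np.round(v,3) for k,v in obs().items()})
print({k:(np.round(v,3).tolist() if not isinstance(v,str) else v) for k,v in env.camera_model('wrist').items()}, env.camera_model('scene').keys())
ims=[]
for c in ['scene','side','wrist']:
    ims.append(snap(c,c+'0'));T=c2w(c)
    print(c,T[:3,3])
    for l in ['pump','bore_mouth','key_bar','key_foot','stand_floor','bat_tip']:
        for r in env.landmark_of(c,l)[:3]:
            P=w(c,r['xyz'],T);print(l,round(r['confidence'],2),P,pix(c,P,T).round())
E
```

```text
{'time': np.float64(0.0), 'q': array([ 1.607,  0.386,  0.007, -0.001, -1.194, -0.259]), 'qd': array([-0.   , -0.   ,  0.   , -0.001,  0.001,  0.001]), 'tau': array([  0.   , -39.066,  18.74 ,   4.22 ,   0.011,  -0.   ]), 'ee_pos': array([0.138, 0.609, 0.221]), 'tcp_rot': array([ 3.139, -0.   , -0.223]), 'force': array([0.034, 1.347, 0.482]), 'torque': array([-0.025, -0.002,  0.036]), 'grasp_force': np.float64(0.0), 'gripper_width': np.float64(0.087)}
{'camera_matrix': [[424.594, 0.0, 318.997], [0.0, 424.594, 241.791], [0.0, 0.0, 1.0]], 'hand_eye': [[-0.0, 0.964, 0.268, 0.073], [1.0, -0.0, 0.001, 0.0], [0.001, 0.268, -0.964, -0.162], [0.0, 0.0, 0.0, 1.0]]} dict_keys(['camera_matrix', 'extrinsics'])
scene [ 0.1209 -0.5928  0.6801]
pump 0.58 [ 0.4984 -0.1852 -0.0011] [354. 334.]
bore_mouth 0.92 [ 0.5284 -0.1213  0.1068] [347. 267.]
key_bar 0.74 [0.4827 0.135  0.154 ] [255. 193.]
key_bar 0.59 [0.3552 0.2032 0.1074] [189. 216.]
key_foot 0.82 [ 0.3595  0.2077 -0.0036] [198. 254.]
stand_floor 0.96 [0.4793 0.1387 0.0122] [258. 244.]
bat_tip 0.6 [ 0.4628 -0.2439  0.1162] [363. 321.]
side [0.4222 0.9501 0.875 ]
pump 0.73 [ 0.4995 -0.1864 -0.0003] [328. 233.]
pump 0.21 [ 0.4643 -0.2435  0.1123] [342. 188.]
bore_mouth 0.81 [ 0.5255 -0.118   0.108 ] [315. 216.]
key_bar 0.86 [0.3571 0.2079 0.106 ] [385. 313.]
key_bar 0.72 [0.4836 0.1378 0.157 ] [325. 268.]
key_foot 0.9 [0.3598 0.2052 0.0019] [381. 345.]
key_foot 0.74 [0.4791 0.1392 0.0166] [327. 316.]
stand_floor 0.91 [0.4843 0.1379 0.0176] [325. 315.]
bat_tip 0.41 [ 0.4602 -0.2421  0.1116] [343. 189.]
wrist [0.2092 0.5932 0.3848]
```

View pics/scene0.png

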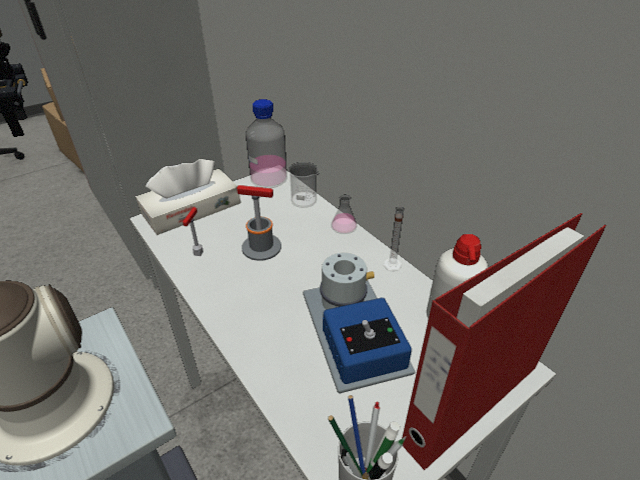

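View pics/side0.png

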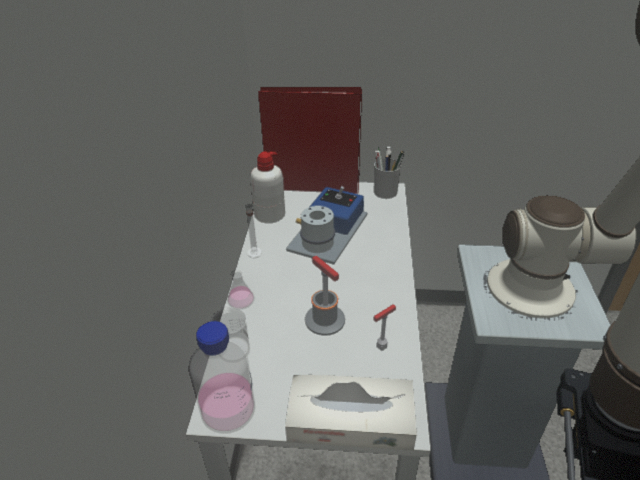

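The red T-keys:
- The larger one stands in the orange-banded grey stand at scene (255,193), side (325,268). It fits the description.
- The small, short one stands on the table at scene (189,216), side (385,313). It's a look-alike.

Next I'll confirm this in a crop and measure the angles.

Run:
```python
from h import *
np.set_printoptions(precision=4,suppress=True)
im=snap('scene','s1');c=cv2.resize(im[150:400,150:450],None,fx=2.4,fy=2.4,interpolation=2);cv2.imwrite('pics/crop1.png',c[:,:,::-1])
for cam in ['scene','side']:
    if cam=='side': im=env.capture('side')
    h=cv2.cvtColor(im,cv2.COLOR_RGB2HSV)
    red=(((h[...,0]<8)|(h[...,0]>172))&(h[...,1]>150)&(h[...,2]>60)).astype(np.uint8)
    u0=(255,193) if cam=='scene' else (325,268)
    n,lab,st,ce=cv2.connectedComponentsWithStats(red)
    i=min([i for i in range(1,n) if st[i,4]>40],key=lambda i:np.hypot(*(ce[i]-u0)))
    print(cam,st[i],ce[i])
    pts=np.argwhere(lab==i)[:,::-1].astype(float)
    W=np.array([ray(cam,p,0.157) for p in pts])[:,:2]
    (cx,cy),(a,b),ang=cv2.minAreaRect(W.astype(np.float32)*1000)
    m=W.mean(0);e=np.linalg.svd(W-m,full_matrices=False)[2][0]
    print('bar',m,np.degrees(np.arctan2(e[1],e[0])),a,b,ang)
```

```text
scene [237 186  36  11 293] [254.6928 190.9898]
bar [0.484  0.1361] -49.99213681189161 31.39435577392578 81.2198486328125 44.30085754394531
side [258 151  19  17 188] [266.1436 157.5638]
bar [ 0.6798 -0.3204] 90.12339051541485 90.50965881347656 47.17079544067383 88.72356414794922
```

View pics/crop1.png

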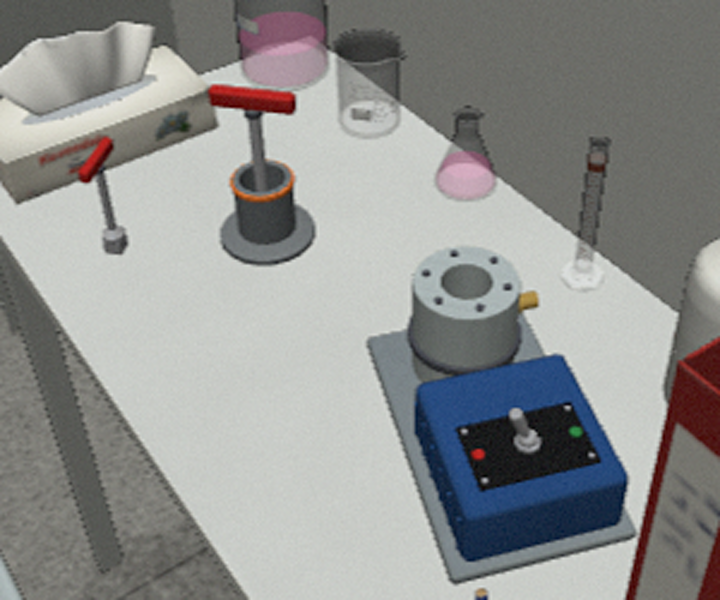

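The crop confirms it: the long key in the orange-banded stand, crop (252,100), is the target. The small one at crop (97,160) stands free on the table. The toggle leans toward the red dot.

Emit:
carry_out(claw=[-1, -1, -1, -1, -1, -1, -1, -1], translation=[[46, 40, -4], [46, 40, -4], [46, 40, -4], [46, 40, -4], [46, 40, -4], [46, 40, 0], [46, 40, 0], [46, 40, 0]], twist=[0, 0, 0, 0, 0, 0, 0, 0])

```text
time: 2.15
ee_pos: [0.4272, 0.2145, 0.2431]
tcp_rot: [-3.141, -0.001, -0.222]
force: [0.2, 0.8, 1.0]
gripper_width: 0.087
grasp_force: 0.0
```

Emit:
carry_out(claw=[-1, -1, -1, -1, -1, -1, -1], translation=[[37, 33, 0], [37, 33, 0], [0, 0, 0], [0, 0, 0], [0, 0, 0], [0, 0, 0], [0, 0, 0]], twist=[0, 0, 8.5, 8.5, 8.5, 8.5, 0])

```text
time: 3.02
ee_pos: [0.4839, 0.1354, 0.2427]
tcp_rot: [-3.141, -0.0, -0.815]
force: [-0.1, -0.6, 1.0]
gripper_width: 0.0869
grasp_force: 0.0
```

```bash
cat >> h.py <<'E'
def bar(cam,z,T,guess=None,im=None):
    im=env.capture(cam) if im is None else im
    h=cv2.cvtColor(im,cv2.COLOR_RGB2HSV)
    red=(((h[...,0]<8)|(h[...,0]>172))&(h[...,1]>150)&(h[...,2]>60)).astype(np.uint8)
    n,lab,st,ce=cv2.connectedComponentsWithStats(red)
    i=1+np.argmax(st[1:,4])
    pts=np.argwhere(lab==i)[:,::-1].astype(float)
    W=np.array([ray(cam,p,z,T) for p in pts])[:,:2]
    m=W.mean(0);e=np.linalg.svd(W-m,full_matrices=False)[2][0]
    (cx,cy),s,_=cv2.minAreaRect(W.astype(np.float32)*1000)
    return st[i],m,np.array([cx,cy])/1000,np.degrees(np.arctan2(e[1],e[0])),s
def d2t(P,o):
    return R.from_euler('xyz',o['tcp_rot']).as_matrix().T@(np.asarray(P)-o['ee_pos'])*1000
E
python3 - <<'E'
from h import *
np.set_printoptions(precision=4,suppress=True)
o=obs();print(o['time'],o['ee_pos'],np.degrees(o['tcp_rot']),o['q'])
T=c2w('wrist',o);im=snap('wrist','w1')
for l in ['key_bar','stand_floor']:
    for r in env.landmark_of('wrist',l): print(l,round(r['confidence'],2),w('wrist',r['xyz'],T))
print(bar('wrist',0.163,T,im=im))
E
```

```text
3.025 [0.4839 0.1354 0.2427] [-179.9875   -0.0028  -46.6693] [ 0.5965  0.1598 -0.2529  0.     -1.1579  0.1598]
key_bar 0.79 [0.4854 0.1369 0.1551]
key_bar 0.56 [0.3561 0.206  0.1045]
(array([ 307,  189,   24,  124, 2722], dtype=int32), array([0.4849, 0.1352]), array([0.4835, 0.1364]), np.float64(132.57402085671626), (13.21683120727539, 76.51790618896484))
```

View pics/w1.png

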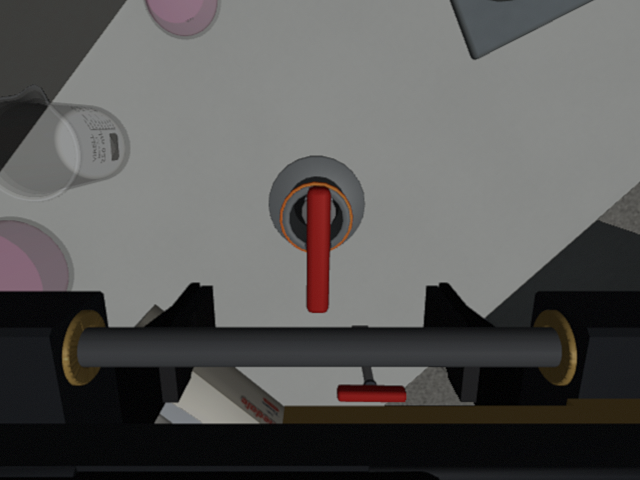

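The view shows the bar at (318,250), centred and aligned between the open fingers. I'll descend and grip.

Emit:
carry_out(claw=[-1, -1, -1, 1, 1, 1, 1, 1], translation=[[0, 0, 50], [0, 0, 45], [0, 0, 10], [0, 0, 0], [0, 0, 0], [0, 0, 0], [0, 0, 0], [0, 0, 0]], twist=[0, 0, 0, 0, 0, 0, 0, 0])

```text
time: 4.18
ee_pos: [0.484, 0.1355, 0.1379]
tcp_rot: [-3.141, -0.0, -0.816]
force: [0.2, -1.1, 0.8]
gripper_width: 0.0447
grasp_force: 0.0
```

Emit:
carry_out(claw=[1, 1, 1, 1, 1, 1, 1], translation=[[0, 0, 0], [0, 0, 0], [0, 0, 0], [0, 0, 0], [0, 0, 0], [0, 0, -20], [0, 0, -20]], twist=[0, 0, 0, 0, 0, 0, 0])

```text
time: 5.05
ee_pos: [0.4833, 0.1351, 0.1774]
tcp_rot: [3.14, 0.001, -0.816]
force: [-0.2, 0.6, -1.7]
gripper_width: 0.0142
grasp_force: 30.0
```

Emit:
carry_out(claw=[1, 1, 1, 1, 1, 1, 1, 1], translation=[[0, 0, -48], [0, 0, -47], [29, 28, 0], [29, 28, 0], [29, 29, 0], [29, 29, 0], [29, 28, 0], [0, 0, 0]], twist=[0, 0, 0, 0, 0, 0, 0, 0])

```text
time: 6.05
ee_pos: [0.4789, -0.0695, 0.272]
tcp_rot: [3.14, 0.001, -0.82]
force: [-0.4, 0.2, -1.4]
gripper_width: 0.0137
grasp_force: 30.0
```

Run:
```python
from h import *
np.set_printoptions(precision=4,suppress=True)
o=obs();print(o['time'],o['ee_pos'],np.degrees(o['tcp_rot']),o['q'],o['force'])
T=c2w('wrist',o);im=snap('wrist','w2')
for l in ['key_bar','key_foot','nut_top','bore_mouth','pump','bat_tip']:
    for r in env.landmark_of('wrist',l): P=w('wrist',r['xyz'],T);print(l,round(r['confidence'],2),P,pix('wrist',P,T))
u,v=pix('wrist',[.527,-.1195,.08],T).astype(int);print(u,v)
v0=max(v-75,0);u0=max(u-100,0)
c=cv2.resize(im[v0:v0+150,u0:u0+200],None,fx=4,fy=4,interpolation=2);print(u0,v0);cv2.imwrite('pics/w2c.png',c[:,:,::-1])
```

```text
6.05 [ 0.4789 -0.0695  0.272 ] [179.9302   0.0594 -46.9915] [ 0.1923  0.1078 -0.24   -0.0002 -1.2246  0.5584] [-0.3695  0.1674 -1.403 ]
key_bar 0.72 [ 0.4767 -0.0703  0.2921] [324.416  332.0211]
key_foot 0.9 [ 0.4785 -0.0684  0.1427] [318.008  232.3278]
nut_top 0.61 [ 0.5173 -0.1133  0.0488] [320.6947 140.9349]
bore_mouth 0.74 [ 0.5231 -0.1164  0.107 ] [318.1941 135.5761]
pump 0.94 [ 0.4995 -0.1868 -0.0009] [385.6038  94.8642]
pump 0.51 [ 0.4767 -0.0686  0.2889] [321.3836 330.9006]
bat_tip 0.81 [ 0.4627 -0.2393  0.1151] [501.3746  63.9945]
317 128
217 53
```

View pics/w2c.png

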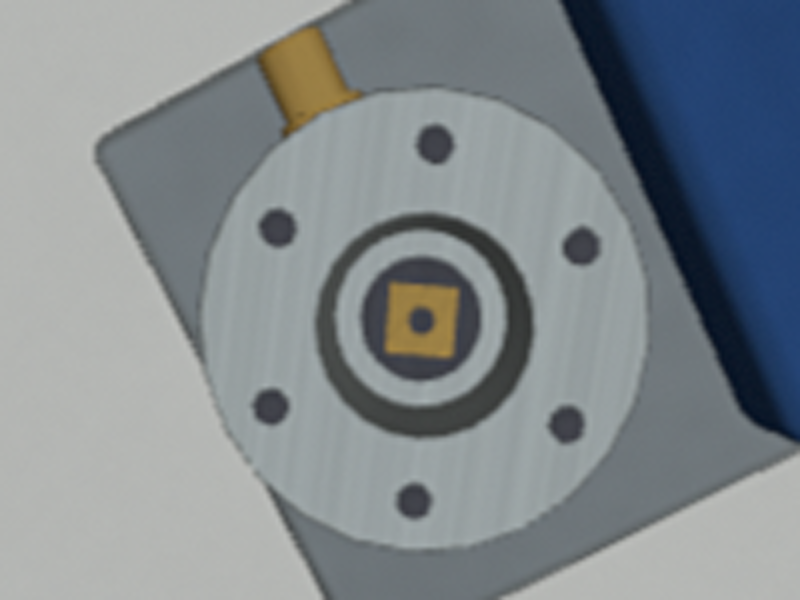

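The crop shows the bore mouth centred at about (425,325). The square nut is at (422,321), its flats about 5° clockwise of the tool's axes. I'll work out its position.

Run:
```python
from h import *
np.set_printoptions(precision=4,suppress=True)
o=obs();T=c2w('wrist',o)
f=lambda u,v:(u/4+217,v/4+53)
a=ray('wrist',f(425,325),.110,T);b=ray('wrist',f(422,321),.047,T);print(a,b,d2t(a,o),d2t(b,o))
im=cv2.imread('pics/w2.png')[:,:,::-1]
h=cv2.cvtColor(im[113:158,295:350],cv2.COLOR_RGB2HSV)
m=((h[...,0]>10)&(h[...,0]<28)&(h[...,1]>110)).astype(np.uint8)
n,l,s,c=cv2.connectedComponentsWithStats(m);i=1+np.argmax(s[1:,4])
q=np.argwhere(l==i)[:,::-1].astype(np.float32)+[295,113]
print(s[i],cv2.minAreaRect(q.astype(np.float32)))
W=np.array([ray('wrist',p,.047,T) for p in q])[:,:2];print(cv2.minAreaRect((W*1000).astype(np.float32)))
print(pix('wrist',[*o['ee_pos'][:2],o['ee_pos'][2]-.126],T))
g=im[170:290,258:378];cv2.imwrite('pics/foot.png',cv2.resize(g,None,fx=4,fy=4,interpolation=2)[:,:,::-1])
```

```text
[ 0.5224 -0.1167  0.11  ] [ 0.522  -0.1162  0.047 ] [ 65.6017   3.2364 162.4532] [ 65.0022   3.1537 225.4533]
[ 18  11  18  18 243] ((321.8724365234375, 132.53103637695312), (16.60909652709961, 17.024324417114258), 4.763641834259033)
((522.8036499023438, -116.19978332519531), (14.70118522644043, 14.57956314086914), 38.19611358642578)
[318.847  232.1078]
```

View pics/foot.png

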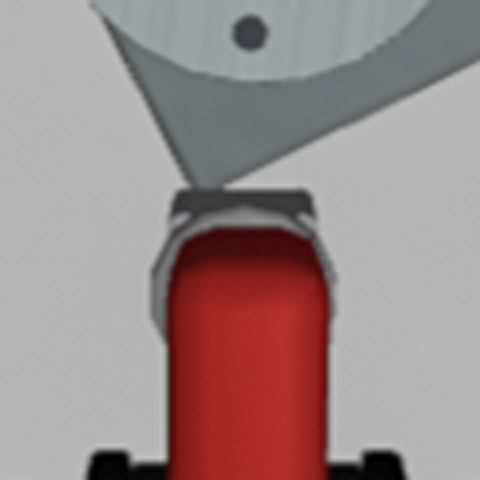

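Emit:
carry_out(claw=[1, 1, 1, 1, 1, 1], translation=[[22, 1, 0], [22, 1, 0], [22, 1, 0], [0, 0, 12], [0, 0, 12], [0, 0, 0]], twist=[0, 0, 0, 5, 0, 0])

```text
time: 7.15
ee_pos: [0.522, -0.1171, 0.2473]
tcp_rot: [3.139, 0.002, -0.902]
force: [0.6, -0.4, -2.3]
gripper_width: 0.0135
grasp_force: 30.0
```

Run:
```python
from h import *
np.set_printoptions(precision=4,suppress=True)
o=obs();print(o['time'],o['ee_pos'],np.degrees(o['tcp_rot']),o['force'],o['torque'])
T=c2w('wrist',o);im=snap('wrist','w3')
for cam in ['scene','side']:
    globals()[cam]=snap(cam,cam+'3')
    for l in ['key_foot','bore_mouth']:
        for r in env.landmark_of(cam,l)[:2]: P=w(cam,r['xyz']);print(cam,l,round(r['confidence'],2),P)
a=cv2.resize(im[150:300,245:395],(400,400),interpolation=2)
b=cv2.resize(scene[220:300,305:385],(400,400),interpolation=2)
cv2.imwrite('pics/c3.png',np.hstack([a,b])[:,:,::-1])
```

```text
7.15 [ 0.522  -0.1171  0.2473] [179.8724   0.106  -51.6543] [ 0.5848 -0.3526 -2.3238] [ 0.0608 -0.0088 -0.0032]
scene key_foot 0.96 [ 0.5204 -0.1163  0.1234]
scene key_foot 0.53 [0.3577 0.2093 0.0018]
scene bore_mouth 0.87 [ 0.5229 -0.1173  0.1047]
scene bore_mouth 0.7 [0.4842 0.1373 0.0104]
side key_foot 0.92 [ 0.521  -0.1174  0.1294]
side key_foot 0.77 [ 0.3618  0.2069 -0.0032]
side bore_mouth 0.69 [ 0.5262 -0.1184  0.1079]
```

View pics/c3.png

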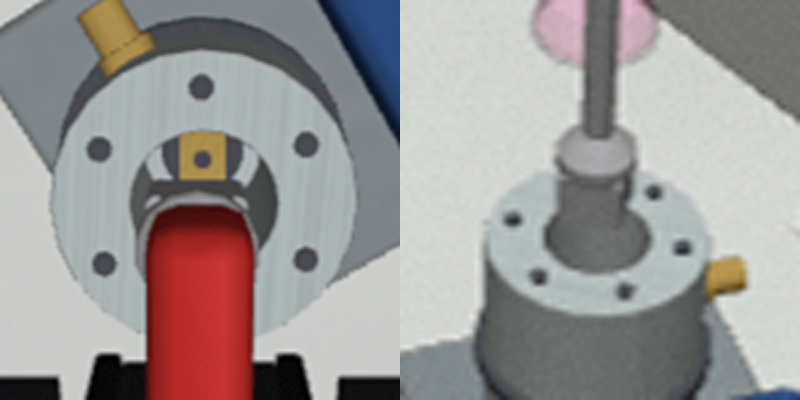

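Nut and socket are aligned in angle and centred side to side. I'll descend with a force check partway.

Emit:
carry_out(claw=[1, 1, 1, 1, 1, 1], translation=[[1.5, 0, 10], [0, 0, 15], [0, 0, 15], [0, 0, 15], [0, 0, 12], [0, 0, 0]], twist=[0, 0, 0, 0, 0, 0])

```text
time: 8.25
ee_pos: [0.523, -0.1188, 0.1802]
tcp_rot: [3.139, 0.002, -0.904]
force: [0.2, 0.4, -1.2]
gripper_width: 0.0135
grasp_force: 30.0
```

Emit:
carry_out(claw=[1, 1, 1, 1, 1], translation=[[0, 0, 6], [0, 0, 6], [0, 0, 6], [0, 0, 4], [0, 0, 0]], twist=[0, 0, 0, 0, 0])

```text
time: 8.88
ee_pos: [0.5231, -0.1189, 0.159]
tcp_rot: [3.14, 0.001, -0.904]
force: [-1.2, -0.2, -1.8]
gripper_width: 0.0134
grasp_force: 30.0
```

Emit:
carry_out(claw=[1, 1, 1, 1, 1, 1], translation=[[0, 0, 3], [0, 0, 2], [0, 0, 0], [0, 0, 0], [0, 0, 0], [0, 0, 0]], twist=[0, 0, 0, 8, 8, 8])

```text
time: 9.62
ee_pos: [0.5234, -0.1193, 0.1555]
tcp_rot: [3.141, -0.001, -1.326]
force: [-2.7, -1.4, 4.7]
gripper_width: 0.0136
grasp_force: 30.3
```

```bash
python3 -c "
from h import *
o=obs();print(o['time'],o['ee_pos'],np.degrees(o['tcp_rot']),o['force'],o['torque'])"
```

```text
9.625 [ 0.52344784 -0.11930042  0.1554846 ] [ 1.79961902e+02 -5.89922743e-02 -7.59621325e+01] [-2.68283196 -1.44535616  4.74979714] [-0.52311827  1.18253462  0.19560315]
```

Emit:
carry_out(claw=[1, 1, 1], translation=[[0, 0, 0], [0, 0, 0], [0, 0, 0]], twist=[7, 7, 0])

```text
time: 10.0
ee_pos: [0.5233, -0.1193, 0.1555]
tcp_rot: [3.141, -0.001, -1.567]
force: [-2.8, -1.4, 4.5]
gripper_width: 0.0135
grasp_force: 30.2
```

```bash
cat > st.py <<'E'
from h import *
np.set_printoptions(precision=3,suppress=True)
o=obs();print(o['time'],o['ee_pos'],np.degrees(o['tcp_rot']),o['force'],o['torque'],o['gripper_width'])
E
python3 st.py
```

```text
10.0 [ 0.523 -0.119  0.155] [179.962  -0.056 -89.765] [-2.781 -1.389  4.523] [-0.39   1.223  0.052] 0.013509981274696428
```

Emit:
carry_out(claw=[1, 1, 1], translation=[[0, 0, 0], [0, 0, 0], [0, 0, 0]], twist=[7, 5, 0])

```text
time: 10.38
ee_pos: [0.5234, -0.1192, 0.1555]
tcp_rot: [3.141, -0.001, -1.776]
force: [-3.3, -0.3, 6.0]
gripper_width: 0.0141
grasp_force: 30.2
```

```bash
python3 st.py
```

```text
10.375 [ 0.523 -0.119  0.155] [ 179.987   -0.051 -101.754] [-3.314 -0.329  5.95 ] [-0.294  1.191  0.043] 0.01410047806842414
```

Emit:
carry_out(claw=[1], translation=[[0, 0, 0]], twist=[5])

```text
time: 10.5
ee_pos: [0.5234, -0.1192, 0.1555]
tcp_rot: [3.141, -0.001, -1.865]
force: [-3.4, -0.7, 5.0]
gripper_width: 0.0139
grasp_force: 30.2
```

```bash
python3 st.py
```

```text
10.5 [ 0.523 -0.119  0.156] [ 179.994   -0.056 -106.847] [-3.406 -0.702  4.982] [-0.291  1.142  0.195] 0.013935501482211019
```

Emit:
carry_out(claw=[1], translation=[[0, 0, 0]], twist=[5])

```text
time: 10.62
ee_pos: [0.5234, -0.1191, 0.1555]
tcp_rot: [3.142, -0.001, -1.953]
force: [-3.6, -1.1, 5.2]
gripper_width: 0.0137
grasp_force: 30.2
```

```bash
python3 st.py
```

```text
10.625 [ 0.523 -0.119  0.155] [ 180.      -0.053 -111.872] [-3.61  -1.138  5.235] [-0.249  1.082  0.21 ] 0.01368431731073721
```

Emit:
carry_out(claw=[1], translation=[[0, 0, 0]], twist=[4])

```text
time: 10.75
ee_pos: [0.5234, -0.1191, 0.1555]
tcp_rot: [-3.141, -0.001, -2.022]
force: [-3.2, -0.4, 5.2]
gripper_width: 0.0138
grasp_force: 30.2
```

```bash
python3 st.py
```

```text
10.75 [ 0.523 -0.119  0.156] [-179.994   -0.05  -115.841] [-3.16  -0.398  5.216] [-0.23   1.104  0.185] 0.013784718579760324
```

Emit:
carry_out(claw=[1], translation=[[0, 0, 0]], twist=[4])

```text
time: 10.88
ee_pos: [0.5234, -0.1191, 0.1555]
tcp_rot: [-3.141, -0.001, -2.092]
force: [-3.2, -1.0, 5.8]
gripper_width: 0.0136
grasp_force: 30.2
```

```bash
python3 st.py
```

```text
10.875 [ 0.523 -0.119  0.155] [-179.993   -0.05  -119.839] [-3.216 -0.985  5.766] [-0.211  1.159  0.121] 0.013587817184503725
```

Emit:
carry_out(claw=[1], translation=[[0, 0, 0]], twist=[4])

```text
time: 11.0
ee_pos: [0.5234, -0.1191, 0.1555]
tcp_rot: [-3.141, -0.001, -2.161]
force: [-3.0, -1.3, 5.8]
gripper_width: 0.0135
grasp_force: 30.2
```

```bash
python3 st.py
```

```text
11.0 [ 0.523 -0.119  0.156] [-179.988   -0.047 -123.836] [-2.974 -1.264  5.787] [-0.177  1.036  0.176] 0.0134980015165703
```

Emit:
carry_out(claw=[1], translation=[[0, 0, 0]], twist=[4])

```text
time: 11.12
ee_pos: [0.5236, -0.1191, 0.1555]
tcp_rot: [-3.141, -0.001, -2.231]
force: [-2.5, -2.0, 4.9]
gripper_width: 0.0135
grasp_force: 30.2
```

```bash
python3 st.py
```

```text
11.125 [ 0.524 -0.119  0.156] [-179.972   -0.034 -127.83 ] [-2.483 -2.045  4.909] [-0.109  0.935  0.271] 0.013526370164629915
```

Torque is starting to rise.

Emit:
carry_out(claw=[1], translation=[[0, 0, 0]], twist=[3])

```text
time: 11.25
ee_pos: [0.5239, -0.119, 0.1556]
tcp_rot: [-3.14, -0.0, -2.282]
force: [-2.3, -0.9, 3.9]
gripper_width: 0.0138
grasp_force: 30.3
```

```bash
python3 st.py
```

```text
11.25 [ 0.524 -0.119  0.156] [-179.935   -0.001 -130.761] [-2.262 -0.873  3.928] [-0.048  0.686  0.464] 0.01382798148640436
```

Emit:
carry_out(claw=[1], translation=[[0, 0, 0]], twist=[3])

```text
time: 11.38
ee_pos: [0.5242, -0.119, 0.1556]
tcp_rot: [-3.14, 0.001, -2.334]
force: [-2.6, -0.6, 4.2]
gripper_width: 0.0139
grasp_force: 30.7
```

```bash
python3 st.py
```

```text
11.375 [ 0.524 -0.119  0.156] [-179.9      0.031 -133.709] [-2.594 -0.622  4.24 ] [-0.132  0.545  0.626] 0.01388331527919781
```

The nut is at its stop: torque has climbed to 0.63 N m. I'll relieve it within the play and lift.

Emit:
carry_out(claw=[1, 1, 1, 1, 1, 1, 1, 1], translation=[[0, 0, 0], [0, 0, 0], [0, 0, 0], [0, 0, -15], [0, 0, -25], [0, 0, -30], [0, 0, -40], [0, 0, -20]], twist=[2, -7, -7, 0, 0, 0, 0, 0])

```text
time: 12.38
ee_pos: [0.525, -0.1185, 0.2875]
tcp_rot: [-3.137, 0.004, -2.128]
force: [0.7, 0.3, -1.9]
gripper_width: 0.0139
grasp_force: 30.0
```

Emit:
carry_out(claw=[1, 1, 1, 1, 1, 1, 1, 1], translation=[[0, 0, 0], [0, 0, 0], [0, 0, 0], [0, 0, 0], [0, 0, 0], [0, 0, 0], [0, 0, 0], [0, 0, 0]], twist=[-10, -10, -10, -10, -10, -10, -10, -7])

```text
time: 13.38
ee_pos: [0.5241, -0.1184, 0.2848]
tcp_rot: [-3.14, -0.0, -0.78]
force: [-0.5, 0.0, -1.7]
gripper_width: 0.0132
grasp_force: 30.0
```

```bash
python3 st.py
python3 - <<'E'
from h import *
o=obs(); print(d2t([.484,.1365,.29],o))
E
```

```text
13.375 [ 0.524 -0.118  0.285] [-179.899   -0.017  -44.689] [-0.486  0.034 -1.7  ] [0.073 0.054 0.032] 0.013232578237637686
[-207.76682025 -153.03250194   -4.99482939]
```

Emit:
carry_out(claw=[1, 1, 1, 1, 1, 1, 1, 1], translation=[[-39, -22, 0], [-40, -22, 0], [-40, -22, 0], [-40, -22, 0], [-40, -22, 0], [-39, -22, 0], [-38, -21, 0], [0, 0, 0]], twist=[0, 0, 0, 0, 0, 0, 0, 0])

```text
time: 14.38
ee_pos: [0.4349, 0.1869, 0.2848]
tcp_rot: [-3.14, 0.001, -0.78]
force: [0.4, -0.5, -2.4]
gripper_width: 0.0137
grasp_force: 30.0
```

```bash
python3 st.py
python3 - <<'E'
from h import *
np.set_printoptions(precision=4,suppress=True)
o=obs();T=c2w('wrist',o);im=snap('wrist','w5')
for l in ['key_foot','stand_floor']:
    for r in env.landmark_of('wrist',l): P=w('wrist',r['xyz'],T);print(l,round(r['confidence'],2),P,pix('wrist',P,T),d2t(P,o))
h=cv2.cvtColor(im,cv2.COLOR_RGB2HSV)
m=((h[...,0]>5)&(h[...,0]<15)&(h[...,1]>150)&(h[...,2]>90)).astype(np.uint8);m[290:]=0
q=np.argwhere(m)[:,::-1].astype(np.float32)
W=np.array([ray('wrist',p,.068,T) for p in q])[:,:2].astype(np.float32)
n=len(W);e=cv2.fitEllipse(W*1000);print(n,e)
P=[e[0][0]/1000,e[0][1]/1000,.068];print(d2t(P,o),pix('wrist',P,T), 'foot exp',pix('wrist',[*o['ee_pos'][:2],o['ee_pos'][2]-.126],T))
cv2.imwrite('pics/w5c.png',cv2.resize(im[60:300,180:460],None,fx=2.5,fy=2.5,interpolation=2)[:,:,::-1])
E
```

```text
14.375 [0.435 0.187 0.285] [-179.888    0.056  -44.683] [ 0.394 -0.549 -2.447] [0.013 0.009 0.059] 0.01374578871010244
key_foot 0.91 [0.4363 0.184  0.1568] [320.8471 227.1307] [  3.1224   1.3882 127.9993]
key_foot 0.75 [0.3541 0.2061 0.0011] [358.6352 259.1163] [-70.6905  43.7076 283.7391]
stand_floor 0.63 [0.4863 0.1384 0.0045] [317.9027 126.0203] [ 70.898   -1.0776 280.3191]
419 ((485.0650329589844, 137.8802947998047), (57.05671310424805, 57.189754486083984), 115.76578521728516)
[ 70.3209   0.0424 216.7721] [318.9852 127.0954] foot exp [319.2222 231.9696]
```

View pics/w5c.png

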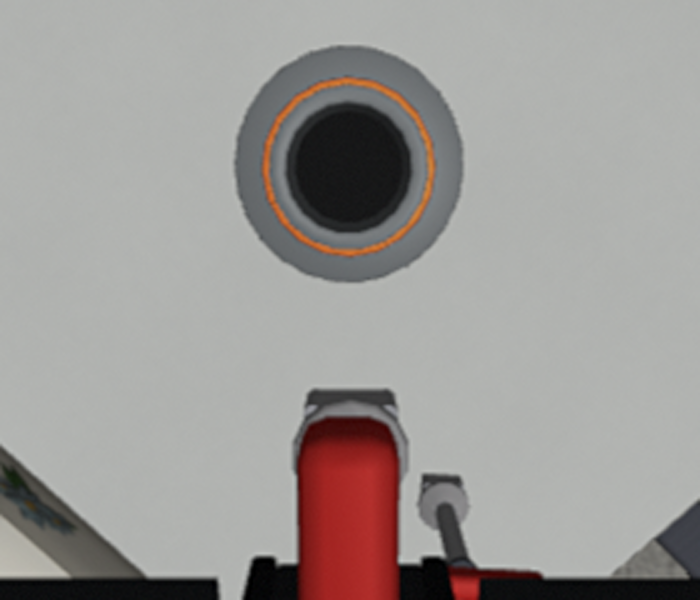

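The cup is centred at crop (350,167), and the foot is directly in line behind it. I'll move over and insert.

Emit:
carry_out(claw=[1, 1, 1, 1, 1, 1, 1, 1], translation=[[24, 0, 0], [24, 0, 0], [23, 0, 0], [0, 0, 30], [0, 0, 35], [0, 0, 20], [0, 0, 20], [0, 0, 0]], twist=[0, 0, 0, 0, 0, 0, 0, 0])

```text
time: 15.52
ee_pos: [0.4852, 0.1326, 0.1782]
tcp_rot: [3.138, 0.001, -0.784]
force: [0.3, 0.2, -1.6]
gripper_width: 0.0136
grasp_force: 30.0
```

Emit:
carry_out(claw=[1, 1, 1, 1], translation=[[0, 0, 15], [0, 0, 15], [0, 0, 7], [0, 0, 0]], twist=[0, 0, 0, 0])

```text
time: 16.02
ee_pos: [0.4856, 0.134, 0.1419]
tcp_rot: [3.14, 0.0, -0.781]
force: [0.3, -0.7, -1.2]
gripper_width: 0.0133
grasp_force: 30.0
```

Emit:
carry_out(claw=[1, 1, 1, 1], translation=[[-1.5, -1.5, 0], [0, 0, 2], [0, 0, 1.5], [0, 0, 0]], twist=[0, 0, 0, 0])

```text
time: 16.52
ee_pos: [0.4858, 0.1363, 0.139]
tcp_rot: [3.141, 0.0, -0.781]
force: [-0.4, -0.2, -1.2]
gripper_width: 0.0136
grasp_force: 30.0
```

```bash
python3 st.py
```

```text
16.525 [0.486 0.136 0.139] [179.992   0.003 -44.762] [-0.353 -0.232 -1.2  ] [ 0.059 -0.016  0.014] 0.013644344825225876
```

Emit:
carry_out(claw=[1, 1, 1, 1], translation=[[0, 0, 1], [0, 0, 0.5], [0, 0, 0.5], [0, 0, 0]], twist=[0, 0, 0, 0])

```text
time: 17.02
ee_pos: [0.4861, 0.1363, 0.1375]
tcp_rot: [-3.141, -0.0, -0.781]
force: [-0.1, -0.5, 1.4]
gripper_width: 0.0137
grasp_force: 30.0
```

```bash
python3 st.py
```

```text
17.025 [0.486 0.136 0.138] [-179.967   -0.026  -44.757] [-0.117 -0.505  1.364] [-0.044  0.114 -0.017] 0.013656494435448276
```

The force went from -1.7 to +1.4 N, so the key is on the floor. I'll open slowly, then rise.

Emit:
carry_out(claw=[0.6, 0.4, 0.2, 0, -0.2, -0.2, -0.2, -0.2], translation=[[0, 0, 0], [0, 0, 0], [0, 0, 0], [0, 0, 0], [0, 0, 0], [0, 0, 0], [0, 0, 0], [0, 0, 0]], twist=[0, 0, 0, 0, 0, 0, 0, 0])

```text
time: 18.02
ee_pos: [0.4859, 0.1363, 0.1371]
tcp_rot: [-3.142, 0.0, -0.781]
force: [0.3, 0.5, -0.6]
gripper_width: 0.0521
grasp_force: 0.0
```

Emit:
carry_out(claw=[-0.2, -0.2, -0.2, -0.2, -0.2], translation=[[0, 0, -20], [0, 0, -40], [0, 0, -45], [0, 0, -20], [0, 0, 0]], twist=[0, 0, 0, 0, 0])

```text
time: 18.65
ee_pos: [0.4865, 0.1367, 0.2636]
tcp_rot: [-3.138, -0.001, -0.781]
force: [-0.6, -0.0, -1.1]
gripper_width: 0.0522
grasp_force: 0.0
```

```bash
python3 st.py
python3 - <<'E'
from h import *
np.set_printoptions(precision=4,suppress=True)
A=snap('scene','sc6');T=c2w('scene')
for l in ['key_bar','key_foot','bat_tip','pump','bore_mouth']:
    for r in env.landmark_of('scene',l)[:2]: P=w('scene',r['xyz'],T);print(l,round(r['confidence'],2),P)
E
```

```text
18.65 [0.487 0.137 0.264] [-179.77    -0.05   -44.764] [-0.623 -0.01  -1.121] [ 0.037  0.048 -0.017] 0.05221823077891463
key_bar 0.93 [0.4846 0.1331 0.1553]
key_bar 0.74 [0.3571 0.2048 0.1048]
key_foot 0.77 [ 0.3555  0.2078 -0.0008]
bat_tip 0.4 [ 0.4656 -0.2456  0.1167]
pump 0.66 [ 0.4985 -0.1877  0.0019]
bore_mouth 0.91 [ 0.5264 -0.1182  0.1066]
```

View pics/sc6.png

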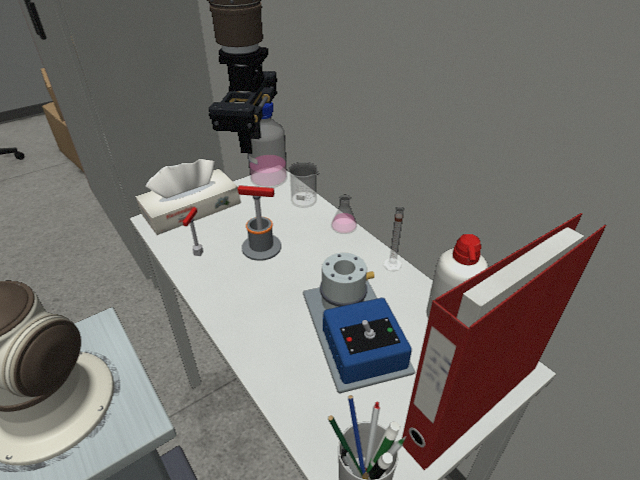

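The key stands upright in the stand at scene (258,215), and the toggle is still toward red at (368,327). I'll close the gripper and go look over the pump.

Emit:
carry_out(claw=[1, 1, 1, 1, 1, 1, 1, 1], translation=[[28, 42, 0], [28, 42, 0], [28, 42, 0], [28, 42, 0], [28, 42, 0], [28, 41, 0], [0, 0, 0], [0, 0, 0]], twist=[0, 0, 0, 0, 0, 0, 10, 10])

```text
time: 19.95
ee_pos: [0.4278, -0.1611, 0.2613]
tcp_rot: [3.14, 0.001, -1.138]
force: [0.0, -0.2, -0.2]
gripper_width: 0.0002
grasp_force: 0.0
```

Emit:
carry_out(claw=[1, 1], translation=[[0, 0, 0], [0, 0, 0]], twist=[4, 0])

```text
time: 20.2
ee_pos: [0.4281, -0.1603, 0.2614]
tcp_rot: [3.14, 0.001, -1.2]
force: [0.3, 0.2, 0.6]
gripper_width: 0.0004
grasp_force: 0.0
```

```bash
python3 st.py
python3 - <<'E'
from h import *
np.set_printoptions(precision=4,suppress=True)
o=obs();T=c2w('wrist',o);im=snap('wrist','w7')
for l in ['bat_tip','bore_mouth','pump','nut_top']:
    for r in env.landmark_of('wrist',l)[:2]: P=w('wrist',r['xyz'],T);print(l,round(r['confidence'],2),P,pix('wrist',P,T),d2t(P,o))
h=cv2.cvtColor(im,cv2.COLOR_RGB2HSV)
for n,m,z in [('red',((h[...,0]<8)|(h[...,0]>172))&(h[...,1]>150)&(h[...,2]>80),.079),('green',(h[...,0]>45)&(h[...,0]<80)&(h[...,1]>130),.079),('brass',(h[...,0]>10)&(h[...,0]<28)&(h[...,1]>110),.047)]:
    k,l,s,c=cv2.connectedComponentsWithStats(m.astype(np.uint8))
    for i in range(1,k):
        if s[i,4]>15:
            P=ray('wrist',c[i],z,T);print(n,s[i],c[i],P,d2t(P,o))
            if n=='brass':
                W=np.array([ray('wrist',p[::-1],.047,T) for p in np.argwhere(l==i)])[:,:2].astype(np.float32)*1000;print(cv2.minAreaRect(W))
for p in [(415,465),(430,320)]: print('binder',ray('scene',p,0))
print(ray('side',(265,190),0),ray('side',(360,185),0))
cv2.imwrite('pics/w7b.png',im[:,:,::-1])
E
```

```text
20.2 [ 0.428 -0.16   0.261] [179.931   0.031 -68.728] [0.309 0.208 0.59 ] [ 0.075 -0.068  0.021] 0.00040726748408349736
bat_tip 0.56 [ 0.4636 -0.2411  0.1144] [313.0715 101.0309] [ 88.2939  -3.956  146.9962]
bat_tip 0.16 [ 0.5263 -0.1178  0.1091] [178.2967 228.6665] [  -3.8592 -107.0656  152.1608]
bore_mouth 0.92 [ 0.5256 -0.1187  0.1101] [179.1336 228.2266] [  -3.2754 -106.0654  151.1817]
bore_mouth 0.7 [ 0.6877  0.0867 -0.    ] [ 15.2184 322.3353] [-135.8822 -331.8037  261.1056]
pump 0.89 [ 0.5013 -0.1841  0.002 ] [257.2526 149.5869] [ 48.9446 -59.8865 259.3461]
pump 0.62 [ 0.6889  0.0885 -0.0021] [ 15.0778 322.4844] [-137.0765 -333.6044  263.1602]
nut_top 0.42 [ 0.5184 -0.1162  0.0484] [207.6405 217.3042] [  -8.2027 -100.3806  212.9213]
red [335 116  12  12 103] [340.1553 121.5049] [ 0.4395 -0.236   0.079 ] [ 74.8289  16.6545 182.4017]
green [264  50  11  12  98] [269.3571  55.2449] [ 0.507  -0.2611  0.079 ] [122.6731 -37.1111 182.311 ]
brass [135 167  26  21 278] [145.3813 176.7194] [ 0.5807 -0.1309  0.047 ] [  28.109  -153.1061  214.2231]
((579.8343505859375, -131.4477996826172)
[... 349 characters left out ...]
.5778  -22.6819  214.4712]
((397.691162109375, -21.015731811523438), (8.603607177734375, 83.98161315917969), 19.64877700805664)
brass [337 310  10  76 503] [342.1928 347.5527] [ 0.3555 -0.038   0.047 ] [-140.2052   23.0572  214.5266]
((355.67376708984375, -36.78892135620117), (9.034804344177246, 82.90235137939453), 21.9190616607666)
brass [  31  398  479   26 9378] [290.5982 413.1892] [0.3768 0.0518 0.047 ] [-216.1273  -29.3579  214.5049]Traceback (most recent call last):
  File "<stdin>", line 13, in <module>
  File "h.py", line 22, in ray
    m=env.camera_model(cam);d=np.array(m.get('distortion',m.get('dist_coeffs',np.zeros(5))),float)
ValueError: time passes only in moves, steps and waits
```

The nut has turned about 65°, from roughly 0.55 to the 1.6 stop within the measuring error, so it is tight. Next I'll check clearance to the binder and the wash bottle.

Run:
```python
from h import *
np.set_printoptions(precision=4,suppress=True)
T=c2w('scene');S=c2w('side')
print('scene bottom near',ray('scene',(415,465),0,T),'top',ray('scene',(437,308),.318,T),ray('scene',(580,215),.318,T))
print('side top',ray('side',(262,90),.318,S),ray('side',(360,90),.318,S),'bottom',ray('side',(310,191),0,S))
print('washer',ray('scene',(467,248),.2,T),'q',obs()['q'])
```

```text
scene bottom near [ 0.415  -0.4274  0.    ] top [ 0.4151 -0.4017  0.318 ] [ 0.6967 -0.4004  0.318 ]
side top [ 0.6918 -0.4056  0.318 ] [ 0.4246 -0.4138  0.318 ] bottom [ 0.5675 -0.3971  0.    ]
washer [ 0.6491 -0.2783  0.2   ] q [-0.0008  0.065  -0.3137 -0.     -1.1924  0.3721]
```

View pics/w7.png

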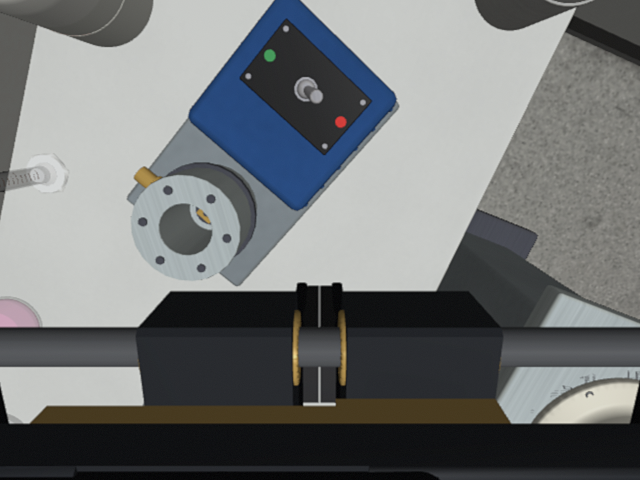

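The picture shows the bat at (312,94), leaning to red (341,121). The green dot is at (269,55). I'll turn the tool to the pump's axes and check the pen pot's place.

Emit:
carry_out(claw=[1, 1, 1, 1, 1, 1, 1], translation=[[0, 0, 0], [0, 0, 0], [0, 0, 0], [0, 0, 0], [0, 0, 0], [14, 33, 0], [15, 33, 0]], twist=[-10, -10, -10, -10, -8, 0, 0])

```text
time: 21.32
ee_pos: [0.4323, -0.2327, 0.2623]
tcp_rot: [-3.142, -0.001, -0.36]
force: [-0.2, -0.0, 0.7]
gripper_width: 0.0006
grasp_force: 0.0
```

```bash
python3 st.py
python3 - <<'E'
from h import *
np.set_printoptions(precision=4,suppress=True)
T=c2w('scene');S=c2w('side')
print('pot base side',ray('side',(387,196),0,S),'rim',ray('side',(387,167),.1,S),'pencil tips at .16',ray('side',(388,150),.16,S),ray('side',(402,153),.16,S))
for p in [(333,420),(350,397),(377,405),(393,430)]: print(ray('scene',p,.16,T))
print(d2t([.432,-.232,.102],obs()))
E
```

```text
21.325 [ 0.432 -0.233  0.262] [-179.996   -0.033  -20.649] [-0.212 -0.045  0.684] [ 0.017 -0.064  0.013] 0.0005884793592459185
pot base side [ 0.332  -0.3812  0.    ] rim [ 0.3385 -0.3819  0.1   ] pencil tips at .16 [ 0.3398 -0.3733  0.16  ] [ 0.3014 -0.3577  0.16  ]
[ 0.304 -0.369  0.16 ]
[ 0.3405 -0.3571  0.16  ]
[ 0.3608 -0.3857  0.16  ]
[ 0.3543 -0.4215  0.16  ]
[ -0.6538  -0.5709 160.2669]
```

Emit:
carry_out(claw=[1, 1, 1, 1, 1, 1], translation=[[0, 0, 45], [0, 0, 45], [0, 0, 45], [0, 0, 25], [0, 0, 0], [0, 0, 0]], twist=[0, 0, 0, 0, 0, 0])

```text
time: 22.08
ee_pos: [0.4332, -0.2325, 0.1032]
tcp_rot: [3.142, -0.002, -0.362]
force: [1.1, 0.2, -0.3]
gripper_width: 0.0003
grasp_force: 0.0
```

Emit:
carry_out(claw=[1, 1, 1, 1, 1], translation=[[10, 0, 0], [8, 0, 0], [8, 0, 0], [6, 0, 0], [0, 0, 0]], twist=[0, 0, 0, 0, 0])

```text
time: 22.7
ee_pos: [0.4627, -0.2438, 0.102]
tcp_rot: [-3.142, -0.001, -0.363]
force: [-0.1, 0.4, 0.2]
gripper_width: 0.0005
grasp_force: 0.0
```

```bash
python3 st.py
python3 - <<'E'
from h import *
o=obs();T=c2w('wrist',o);im=snap('wrist','w8')
for c in ['wrist']:
    for r in env.landmark_of(c,'bat_tip'): P=w(c,r['xyz'],T);print(c,r['confidence'],P,d2t(P,o))
im=snap('side','s8');S=c2w('side')
for r in env.landmark_of('side','bat_tip'): P=w('side',r['xyz'],S);print(r['confidence'],P,d2t(P,o))
E
```

```text
22.7 [ 0.463 -0.244  0.102] [-179.998   -0.035  -20.77 ] [-0.054  0.449  0.217] [ 0.008 -0.003  0.052] 0.000539672145327295
wrist 0.94 [ 0.48285258 -0.24973082  0.11555619] [ 20.94307899  -1.59028001 -13.57473395]
wrist 0.22 [ 0.49926862 -0.18389837  0.00284287] [ 12.87753473 -68.96142242  99.13625117]
0.43 [ 0.48719753 -0.25048135  0.11185656] [25.26952313 -2.42916298 -9.87240128]
```

Emit:
carry_out(claw=[1, 1, 1, 1, 1, 1, 1], translation=[[-15, 0, 0], [-20, 0, 0], [0, 0, -45], [0, 0, -55], [0, 0, -50], [0, 0, 0], [0, 0, 0]], twist=[0, 0, 0, 0, 0, 0, 0])

```text
time: 23.78
ee_pos: [0.428, -0.2306, 0.2513]
tcp_rot: [-3.141, 0.001, -0.363]
force: [-1.2, 0.5, -0.8]
gripper_width: -0.0
grasp_force: 0.0
```

```bash
python3 st.py
python3 - <<'E'
from h import *
np.set_printoptions(precision=4,suppress=True)
o=obs();T=c2w('wrist',o);im=snap('wrist','w9')
for r in env.landmark_of('wrist','bat_tip'): print(r['confidence'],w('wrist',r['xyz'],T))
S=c2w('side');im2=snap('side','s9')
for r in env.landmark_of('side','key_bar')[:2]: print('bar',r['confidence'],w('side',r['xyz'],S))
u,v=pix('wrist',[.475,-.248,.08],T).astype(int);u=min(max(u,100),540);v=max(v,100)
a=cv2.resize(im[v-100:v+100,u-100:u+100],(400,400));b=cv2.resize(im2[150:350,230:430],(400,400))
cv2.imwrite('pics/c9.png',np.hstack([a,b])[:,:,::-1])
E
```

```text
23.775 [ 0.428 -0.231  0.251] [-179.963    0.077  -20.783] [-1.233  0.477 -0.797] [-0.039  0.051  0.02 ] -1.3202442630302718e-05
0.9 [ 0.4854 -0.2492  0.1151]
bar 0.94 [0.3551 0.2052 0.1063]
bar 0.82 [0.4859 0.1398 0.1572]
```

View pics/c9.png

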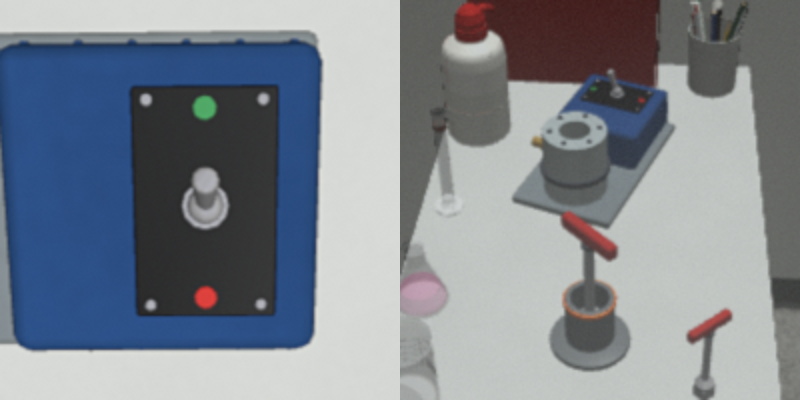

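The bat at crop (205,185) now leans to the green dot. The key stands upright in its stand at crop (590,290), and the bystanders in view are where they were.

```bash
python3 -c "
from cell import env
print(env.finish_job())"
```

```text
the job is handed in; nothing more can be done
None
```

The job is handed in at about 24 s: the nut was turned clockwise to its hard stop, the key is back upright in its stand, the toggle was then flipped to green, and nothing at the back of the table was touched.

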